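# Scrub out a leaning flower pot with a long pot brush

## Robot

A 6-joint arm with a two-finger parallel gripper is mounted at the origin on the work surface. World frame = base frame: x ahead of the robot, y to its left, z up, the work surface at z = 0. Lengths are in m, angles in degrees, forces in N, time in s.
With the tool pointing down it reaches from about 0.35 to 0.975 m from the base axis. Payload 4.9 kg.
Tool frame: the origin (TCP) lies on the centre line of the jaws, within the pads' length; the fingertips stand 19 mm ahead of it and the grasp point (between the pads) is the TCP; z points along the fingers, y is the direction in which the jaws open and shut (so a half turn about z gives the same grasp; the last joint's range is limited). The gripper opens to 85 mm and grips with 20 to 120 N. Pads are 22 mm wide; open, the fingers measure 114 mm over their backs; the gripper's body (76 mm by 85 mm) begins 54 mm behind the grasp point. The pads swing forward as they close: fully open they stand 13 mm farther back than shut.
Start: joints at [-80.844, 3.019, 92.412, -0, 84.569, -6.818], TCP at [0.172, -0.601, 0.25] pointing down, gripper open.
Joint ranges: [-172.51, 172.51], [-57.92, 126.97], [3.15, 148.05], [-58.71, 238.71], [5.1, 150.11], [-179.66, 179.66]. Speed limits (degrees/s): [147.25, 147.25, 180, 180, 180, 180].

## Interface

Orientations are given as [roll, pitch, yaw] about the fixed x, y, z axes, in that order (R = Rz(yaw) Ry(pitch) Rx(roll)).
In Python, from station import manip gives the robot as it stands.
- The arm moves only by the shell command python3 -m inch 'ROWS' [FORCE]. ROWS is JSON, a list that holds one entry, the list of rows, each a list of 7 numbers: the closure, from 0 (fully open) to 1 (shut), then the shift along the tool's x, y, z in units of 0.025 m (1.0 is 0.025 m), then the turn, a rotation vector about the tool's x, y, z in units of 0.12 rad (1.0 is 0.12 rad). In form: [[[claw, dx, dy, dz, rx, ry, rz], ...]]. A call has 1 to 10 rows; each row shifts and turns the pose as measured when the row begins, along the tool's axes as they then stand; what a row does not reach is not made up. A row lasts 1/10 s, in which the tool goes at most 50 mm and 8.59 degrees, less where a joint would pass 70% of its speed; a pose out of reach is approached as far as the arm can. A call with a number of a shift or a turn outside -1 to 1 is refused whole. A call with a gripper value outside its range is refused whole. The fingers move at their own pace and stop on an object; FORCE is the grip in N (left out, the last holds). Time passes only in rows, so rows that do not move let the fingers close. It gives the time, the measured TCP pose, the force and the opening at its end, in the units of the state.
- manip.state(): the state, without advancing time (a new reading comes with each control period).
- manip.camera(name): name is "scene" or "top" or "wrist"; returns a dict with "img" (400x640x3 uint8, red, green, blue), "depth" (400x640 float32, m along the optical axis (not along the pixel's ray), 0 where there is no reading), "mtx" (3x3 intrinsics, pixels), "k1" (the pictures are not rectified: a ray, as slopes to the right and down, at radius r is drawn at 1 + k1 r^2 times it, then the intrinsics apply), "extrinsics" (4x4, takes a point from world to camera coordinates). Camera axes: x right, y up, looking along -z (the intrinsics and any distortion apply to the point x, -y, -z); pixel columns grow to the right and rows downward; lengths in m; the calibration is good to about 2 mm. A picture is of the moment at which its call begins.
- manip.job_done(): hands the job in, once; it reports no verdict.
The state is a dict: "clock": time; "joint_pos": joint angles; "joint_vel": joint speeds; "effort": joint torques, N m; "ee_pos": TCP position; "ee_rot": TCP orientation; "contact_force": force on the tool from outside, world axes, zero at the start; "moment": the same for the moment, N m; "grip_width": finger opening in m.
Only numpy, scipy, OpenCV 4.12 (cv2) and the standard library are available. Lean on these libraries where they do the work, as an engineer would, in place of code of your own. Each camera call takes 0.05 s, during which the arm holds its last target.

## Task

Take the long brush out of the green crock and scrub the inside of the terracotta pot that leans in the wooden stand: push the bristles down to the bottom until they give there, then draw them up to the mouth, three times over. Be gentle, do not ram the bottom of the pot, and leave the small pot, the bowl and the bottle where they are. When finished, stand the brush back in the crock, bristles down, and let go.

Things in the scene. Friction and masses are not known exactly. Their poses are not given: they have to be found in the camera images.
- brush: Long brush, 195 mm, about 0.16 kg, upright in the crock. Origin: centre of the bristles' lower end when not pushed in; z along the handle, bristles to handle end. Round blue bristle pack 48 mm diameter, z = 0 to 45 mm; square wooden handle 22 x 22 mm, sides along x and y, z = 63 to 195 mm. The pack is sprung along z: it gives from 2 N, slides up to 20 mm at 0.3 N per mm (8 N at 20 mm), then is hard.
- brush_tip (a point): Centre of the lower end face of the bristles; it moves with the bristles as they are pushed in (4 mm or more pushed in counts as pressing).
- crock: Green round stoneware crock that holds the brush, heavy, does not move. Origin at the centre of its underside, z up. 85 mm high, outside diameter 82 mm, inside diameter 72 mm, inner floor at z = 8 mm. The brush's tip rests on that floor.
- stand: Wooden stand that carries the leaning pot, fixed to the bench, footprint 180 x 130 mm. Origin at the centre of its underside, z up; the pot leans towards its -x side (roughly towards the robot).
- pot: Terracotta pot held fast in the stand, leaning 0.45 rad. Origin: centre of its underside; z along its axis, underside to mouth. 125 mm tall, outside diameter 80 mm (rim, top 20 mm: 88), inside 71 mm (rim 79). Its bottom is a flat grey drainage disc at an unknown height, upper face at z = 10 to 40 mm, new each time; over 20 N on it is too rough.
- pot_mouth (a point): Centre of the pot's mouth, in the plane of the rim, on the pot's axis, 125 mm from its underside.
- small_pot: Bystander: small terracotta pot, 82 mm wide at the top, 75 mm high; origin at the centre of its underside.
- glazed_bowl: Bystander: blue glazed bowl, 110 mm wide, 50 mm high; origin at the centre of its underside.
- feed_bottle: Bystander: closed green bottle, 64 mm diameter, 160 mm high; origin at the centre of its underside.
Not all that is in view belongs to the job. There is more than one size of the brush; the one meant has the size given above. Leave any red look-alike of the stand alone.

How it is judged (in metres and radians):
On the way, in this order (a step that is already met when the one before it is completed fails the run):
1. the bristles are pressed on the bottom of the pot for the first time (tip deep inside, bristles pushed in by 4 mm or more, for 0.15 s) (z of brush_tip in the frame of pot between 0 and 0.05 m and x of brush_tip in the frame of pot between -0.03 and 0.03 m and y of brush_tip in the frame of pot between -0.03 and 0.03 m and z of brush_tip in the frame of brush above 0.004 m and contact force between brush and pot above 1.5 N), for 0.15 s.
2. the brush is drawn up after the first push, so that the top of the bristles reaches the mouth or beyond (tip 80 mm or more above the pot's underside, along its axis) (z of brush_tip in the frame of pot above 0.08 m).
3. the bristles are pressed on the bottom of the pot for the second time (tip deep inside, bristles pushed in by 4 mm or more, for 0.15 s) (all of step 1), for 0.15 s.
4. the brush is drawn up after the second push, so that the top of the bristles reaches the mouth or beyond (tip 80 mm or more above the pot's underside, along its axis) (z of brush_tip in the frame of pot above 0.08 m).
5. the bristles are pressed on the bottom of the pot for the third time (tip deep inside, bristles pushed in by 4 mm or more, for 0.15 s) (all of step 3), for 0.15 s.
6. the brush is drawn up after the third push, so that the top of the bristles reaches the mouth or beyond (tip 80 mm or more above the pot's underside, along its axis) (z of brush_tip in the frame of pot above 0.08 m).
At the end, for the whole second after the job is handed in: The brush stands at rest in the crock, bristles down: its tip within 36 mm of the crock's axis and less than 30 mm above the crock's underside, the handle upright or leaning on the rim (less than 0.45 rad from vertical, handle end up) (horizontal distance between brush_tip and crock below 0.036 m and z of brush_tip in the frame of crock below 0.03 m and angle between brush's own z axis and vertical below 0.45 rad and linear speed of brush below 0.02 m/s); the robot touches nothing.
It fails at once if the brush hits or presses the pot with more than 20 N (contact force between brush and pot above 20 N).
It fails at once if the small terracotta pot is moved by more than 30 mm (distance of small_pot from where it was at the start of the episode above 0.03 m).
It fails at once if the blue bowl is moved by more than 30 mm (distance of glazed_bowl from where it was at the start of the episode above 0.03 m).
It fails at once if the green bottle is moved by more than 30 mm (distance of feed_bottle from where it was at the start of the episode above 0.03 m).
It also fails if it takes over 70 s, if anything falls off the work surface, if the arm or the gripper's body presses on something with over 40 N, if the wrist force passes 120 N, or if a joint passes its speed limit or range.

## Working session

There is one attempt and no reset: what is moved stays moved. The work goes in short steps, Python scripts to look and compute and a shell command to move; the robot and the scene stay as the last step left them, time stands still between calls to the robot, and variables do not carry over. Pictures are saved under pics/ and viewed, and the job is handed in when it is done.

```bash
ls; mkdir -p pics; python3 - <<'E'
from station import manip
import cv2,pickle
s=manip.state();print(s)
for n in("scene","top","wrist"):
    c=manip.camera(n);pickle.dump(c,open(f"{n}0.pkl","wb"))
    cv2.imwrite(f"pics/{n}0.png",c["img"][:,:,::-1]);print(n,c["mtx"].tolist(),c["k1"],c["extrinsics"].round(3).tolist())
E
```

```text
pics
{'clock': 0.0, 'joint_pos': array([-8.08451729e+01,  3.05851066e+00,  9.24934856e+01, -5.03801275e-04,
        8.45681764e+01, -6.81886080e+00]), 'joint_vel': array([-0.12609768,  0.12831816,  0.05855349,  0.0437888 ,  0.04098864,
       -0.04055175]), 'effort': array([ 1.64353711e-03, -3.93687880e+01, -3.70171845e+01, -3.40362806e-05,
        7.16882569e-03,  4.11030783e-06]), 'ee_pos': array([ 0.17189389, -0.60028204,  0.2490349 ]), 'ee_rot': array([-1.79880618e+02, -1.37703018e-02,  1.59737217e+01]), 'contact_force': array([ 0.16007197, -0.70820267, -0.53501072]), 'moment': array([0.00807685, 0.01850243, 0.02502799]), 'grip_width': 0.08559749147724952}
scene [[396.49644501317994, 0.0, 315.3580191301867], [0.0, 396.49644501317994, 195.55572070211323], [0.0, 0.0, 1.0]] -0.015854047613729803 [[-0.341, 0.94, 0.017, 0.1], [-0.74, -0.28, 0.611, 0.396], [0.579, 0.196, 0.791, -1.541], [0.0, 0.0, 0.0, 1.0]]
top [[379.4962758211898, 0.0, 317.00681333705415], [0.0, 379.4962758211898, 202.85392142310474], [0.0, 0.0, 1.0]] 0.006122177761615993 [[-0.023, -1.0, -0.019, 0.104], [0.995, -0.025, 0.096, -0.601], [-0.096, -0.017, 0.995, -0.903], [0.0, 0.0, 0.0, 1.0]]
wrist [[335.1655417036387, 0.0, 323.90423081099215], [0.0, 335.1655417036387, 198.66026982200145], [0.0, 0.0, 1.0]] -0.04945542319335181 [[0.276, -0.961, -0.002, -0.624], [0.911, 0.262, -0.319, 0.042], [0.307, 0.086, 0.948, -0.38], [0.0, 0.0, 0.0, 1.0]]
```

View pics/scene0.png

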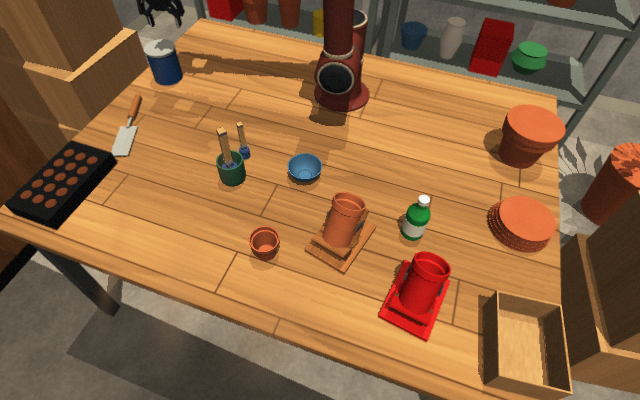

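View pics/top0.png

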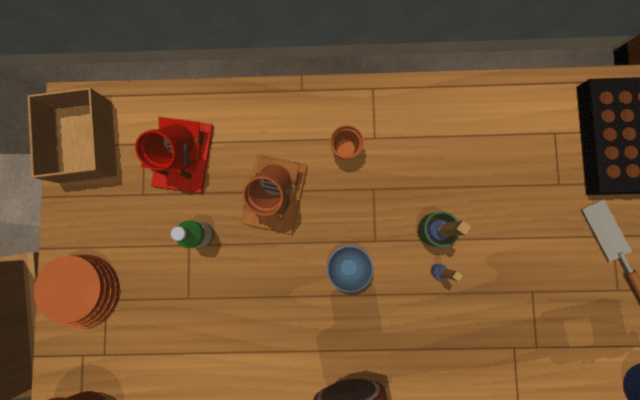

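Scene view: the crock is at scene (231,168) and top (440,230). The large brush handle is at scene (222,135) and top (462,228). A smaller brush stands beside it at scene (242,140) and top (452,275). The wooden stand and pot are at scene (343,228) and top (270,192), and the red look-alike is at scene (420,290). The candidates for "brush" are the handles at top (462,228) and (452,275). Next I'll measure them with the depth data.

```bash
cat > h.py <<'E'
import numpy as np,cv2,pickle
from station import manip
from scipy.spatial.transform import Rotation as R
def cloud(c):
    h,w=c["depth"].shape;K=c["mtx"]
    v,u=np.mgrid[:h,:w].astype(float)
    xd=(u-K[0,2])/K[0,0];yd=(v-K[1,2])/K[1,1]
    x,y=xd.copy(),yd.copy()
    for _ in range(8):
        f=1+c["k1"]*(x*x+y*y);x,y=xd/f,yd/f
    d=c["depth"];P=np.stack([x*d,-y*d,-d],-1)
    E=c["extrinsics"];W=(P-E[:3,3])@E[:3,:3]
    W[d==0]=np.nan
    return W
def proj(c,p):
    E=c["extrinsics"];q=np.asarray(p)@E[:3,:3].T+E[:3,3]
    x=q[...,0]/-q[...,2];y=-q[...,1]/-q[...,2];f=1+c["k1"]*(x*x+y*y);K=c["mtx"]
    return np.stack([x*f*K[0,0]+K[0,2],y*f*K[1,1]+K[1,2]],-1)
def load(n): return pickle.load(open(n+".pkl","rb"))
def snap(n,name):
    c=manip.camera(n);pickle.dump(c,open(name+".pkl","wb"));cv2.imwrite(f"pics/{name}.png",c["img"][:,:,::-1]);return c
def crop(c,u0,u1,v0,v1,name,s=6):
    cv2.imwrite(f"pics/{name}.png",cv2.resize(c["img"][v0:v1,u0:u1,::-1],None,fx=s,fy=s,interpolation=cv2.INTER_NEAREST))
E
python3 - <<'E'
from h import *
s=load("scene0");t=load("top0")
a=cv2.resize(s["img"][110:200,190:270],None,fx=5,fy=5);b=cv2.resize(t["img"][190:290,400:480],(360,450))
cv2.imwrite("pics/brcrop.png",np.hstack([a,b])[:,:,::-1])
a=cv2.resize(s["img"][180:275,295:385],(400,420));b=cv2.resize(t["img"][145:240,230:320],(400,420))
cv2.imwrite("pics/potcrop.png",np.hstack([a,b])[:,:,::-1])
for n,c in(("s",s),("t",t)):
    W=cloud(c)
    pts={"s":[(222,131),(224,140),(239,125),(305,165),(265,240),(345,200),(343,228),(231,168)],"t":[(463,228),(455,275),(440,213),(440,248),(347,140),(350,268),(268,195),(188,234)]}[n]
    for p in pts: print(n,p,W[p[1],p[0]].round(3))
E
```

```text
s (222, 131) [ 0.532 -0.196  0.204]
s (224, 140) [ 0.536 -0.193  0.173]
s (239, 125) [ 0.434 -0.201  0.141]
s (305, 165) [0.41  0.006 0.015]
s (265, 240) [0.72  0.005 0.025]
s (345, 200) [0.583 0.187 0.124]
s (343, 228) [0.667 0.209 0.119]
s (231, 168) [ 0.559 -0.174  0.085]
t (463, 228) [ 0.53  -0.199  0.204]
t (455, 275) [ 0.433 -0.199  0.143]
t (440, 213) [ 0.569 -0.198  0.068]
t (440, 248) [ 0.486 -0.214 -0.   ]
t (347, 140) [0.765 0.01  0.008]
t (350, 268) [0.442 0.012 0.009]
t (268, 195) [0.623 0.207 0.055]
t (188, 234) [0.532 0.372 0.131]
```

View pics/brcrop.png

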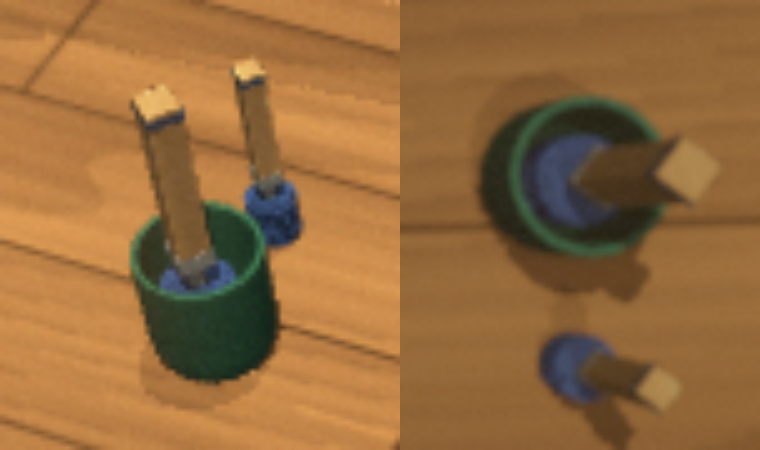

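View pics/potcrop.png

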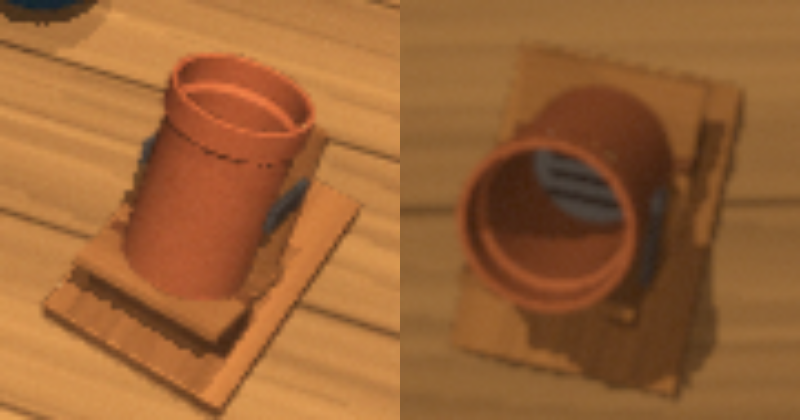

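The close crop confirms the choice. The brush in the crock has its handle end at z≈0.204 m (195 mm plus the 8 mm floor). The decoy's is at 0.142 m. The pot's mouth leans to the lower left in the top view, and its grey disc is visible. Next I'll fit precise poses.

```bash
cat > fit.py <<'E'
from h import *
from scipy.optimize import least_squares
s=load("scene0");t=load("top0")
Ws,Wt=cloud(s),cloud(t)
A=np.concatenate([np.c_[Ws.reshape(-1,3),s["img"].reshape(-1,3)],np.c_[Wt.reshape(-1,3),t["img"].reshape(-1,3)]]);src=np.r_[np.zeros(256000),np.ones(256000)]
# handle
for k,n in((0,"s"),(1,"t")):
    m=(src==k)&(np.hypot(A[:,0]-.53,A[:,1]+.198)<.025)&(A[:,2]>.195)
    P=A[m,:3];print("handle",n,m.sum(),P[P[:,2]>.201].mean(0).round(4),np.ptp(P,0).round(3), cv2.minAreaRect((P[:,:2]*1000).astype(np.float32)))
    m=(src==k)&(np.hypot(A[:,0]-.53,A[:,1]+.198)<.02)&(A[:,2]>.1)&(A[:,2]<.19)
    P=A[m,:3]; print("side mean",P.mean(0).round(4))
    m=(src==k)&(np.hypot(A[:,0]-.53,A[:,1]+.198)<.06)&(A[:,2]>.079)&(A[:,2]<.09)&(A[:,4]>A[:,3]*1.2)
    P=A[m,:3]
    r=least_squares(lambda q:np.hypot(P[:,0]-q[0],P[:,1]-q[1])-.0385,[.53,-.198],loss="soft_l1",f_scale=.002)
    print("crock",n,m.sum(),r.x.round(4),P[:,2].max().round(3), np.abs(r.fun).mean().round(4))
def axis(yaw,lean): # leans towards -x of stand
    return np.array([-np.sin(lean)*np.cos(yaw),-np.sin(lean)*np.sin(yaw),np.cos(lean)])
red=(A[:,3]>1.45*A[:,4])&(A[:,3]>70)
reg=(np.abs(A[:,0]-.64)<.1)&(np.abs(A[:,1]-.2)<.08)&(A[:,2]>.045)
for k in(0,1,2):
    m=red&reg&((src==k)|(k==2));P=A[m,:3]
    def res(q):
        M=q[:3];a=axis(q[3],q[4] if len(q)>4 else .45);d=P-M;z=d@a;r=np.linalg.norm(d-z[:,None]*a,axis=1)
        z=z+.125
        # unsigned distance to surfaces
        S=[np.maximum(abs(r-.040),np.maximum(z-.105,0)),np.hypot(r-.044,np.maximum(.105-z,0)),np.hypot(r-.0395,np.maximum(.105-z,0)),np.hypot(r-.0355,np.maximum(z-.105,0)),np.hypot(np.maximum(abs(r-.04175)-.00225,0),z-.125)]
        return np.minimum(np.min(S,0),.02)
    best=None
    for y0 in np.radians([-60,-40,-20,0,20]):
        r=least_squares(res,[.605,.21,.15,y0],loss="soft_l1",f_scale=.002,x_scale=[.01,.01,.01,.1])
        if best is None or r.cost<best.cost:best=r
    r2=least_squares(res,list(best.x)+[.45],loss="soft_l1",f_scale=.002)
    print("pot",k,m.sum(),best.x.round(4),np.degrees(best.x[3]).round(2),np.median(best.fun).round(4),"free lean",r2.x.round(4))
np.save("pot.npy",best.x)
M=best.x[:3];a=axis(best.x[3],.45)
d=A[:,:3]-M;z=d@a+.125;r=np.linalg.norm(d-(z-.125)[:,None]*a,axis=1)
grey=(A[:,5]>.8*A[:,3])
for k in(0,1):
    m=(src==k)&(r<.033)&(z>-.01)&(z<.1)
    print("disc",k,m.sum(),(m&grey).sum(),np.percentile(z[m&grey],[10,50,90]).round(4) if (m&grey).sum() else None)
E
python3 fit.py
```

```text
handle s 66 [ 0.5312 -0.2003  0.2043] [0.029 0.029 0.013] ((530.4192504882812, -201.1681671142578), (24.397567749023438, 21.381250381469727), 54.34121322631836)
side mean [ 0.537  -0.1955  0.1467]
crock s 125 [ 0.5325 -0.1938] 0.089 0.0016
handle t 145 [ 0.5313 -0.2014  0.204 ] [0.028 0.029 0.013] ((531.5584106445312, -201.65255737304688), (22.393436431884766, 22.681509017944336), 50.76729965209961)
side mean [ 0.5314 -0.1939  0.1481]
crock t 163 [ 0.5325 -0.1949] 0.09 0.0013
pot 0 2014 [ 0.6122  0.206   0.1574 -0.2392] -13.71 0.0013 free lean [ 0.6083  0.2076  0.1584 -0.2859  0.5065]
pot 1 2068 [ 0.618   0.2003  0.1519 -0.2526] -14.47 0.0012 free lean [ 0.6123  0.2016  0.1509 -0.2405  0.5405]
pot 2 4082 [ 0.6139  0.2019  0.1586 -0.2452] -14.05 0.0015 free lean [ 0.6067  0.2042  0.159  -0.2479  0.5322]
disc 0 158 0 None
disc 1 169 0 None
```

```bash
cat > ov.py <<'E'
from h import *
import sys
def overlay(c,M,yaw,lean,u0,u1,v0,v1,s):
    a=np.array([-np.sin(lean)*np.cos(yaw),-np.sin(lean)*np.sin(yaw),np.cos(lean)])
    e1=np.cross(a,[0,0,1]);e1/=np.linalg.norm(e1);e2=np.cross(a,e1)
    im=cv2.resize(c["img"][v0:v1,u0:u1,::-1],None,fx=s,fy=s,interpolation=cv2.INTER_CUBIC)
    th=np.linspace(0,2*np.pi,80)
    for z,r,col in((.125,.044,(255,255,0)),(.125,.0395,(0,255,0)),(.105,.044,(255,0,255)),(0,.04,(0,255,255))):
        p=M+a*(z-.125)+r*(np.cos(th)[:,None]*e1+np.sin(th)[:,None]*e2)
        q=((proj(c,p)-[u0,v0]+.5)*s).astype(np.int32)
        cv2.polylines(im,[q],True,col,1)
    return im
if __name__=="__main__":
    x=[float(v) for v in sys.argv[1:6]]
    M=np.array(x[:3])
    A=overlay(load("scene0"),M,x[3],x[4],295,385,180,275,4.4);B=overlay(load("top0"),M,x[3],x[4],230,320,145,240,4.4)
    cv2.imwrite(f"pics/{sys.argv[6]}.png",np.hstack([A,B]))
E
python3 ov.py .6139 .2019 .1586 -.245 .45 ov1
python3 - <<'E'
from h import *
# stand board outline
for n in("scene0","top0"):
    c=load(n);W=cloud(c);im=c["img"].astype(int)
    m=(abs(W[...,0]-.66)<.14)&(abs(W[...,1]-.2)<.12)
    z=W[...,2]
    print(n,np.histogram(z[m],bins=np.arange(-.01,.06,.004)))
    mm=m&(z>.008)&(z<.03)
    P=W[mm][:,:2]
    print(cv2.minAreaRect((P*1000).astype(np.float32)))
E
```

```text
scene0 (array([   1,  166, 2921, 1586,   56,  150,  652,  152,   33,   30,   24,
         19,   25,   24,   21,   29,   47]), array([-0.01 , -0.006, -0.002,  0.002,  0.006,  0.01 ,  0.014,  0.018,
        0.022,  0.026,  0.03 ,  0.034,  0.038,  0.042,  0.046,  0.05 ,
        0.054,  0.058]))
((665.8888549804688, 189.01675415039062), (137.5289764404297, 265.8748779296875), 72.03923797607422)
top0 (array([   0,  101, 3620, 2558,   54,   77,  933,  258,    4,   15,   24,
         25,   22,   57,   93,  137,  122]), array([-0.01 , -0.006, -0.002,  0.002,  0.006,  0.01 ,  0.014,  0.018,
        0.022,  0.026,  0.03 ,  0.034,  0.038,  0.042,  0.046,  0.05 ,
        0.054,  0.058]))
((628.51220703125, 198.89370727539062), (132.81539916992188, 188.837158203125), 76.22303009033203)
```

View pics/ov1.png

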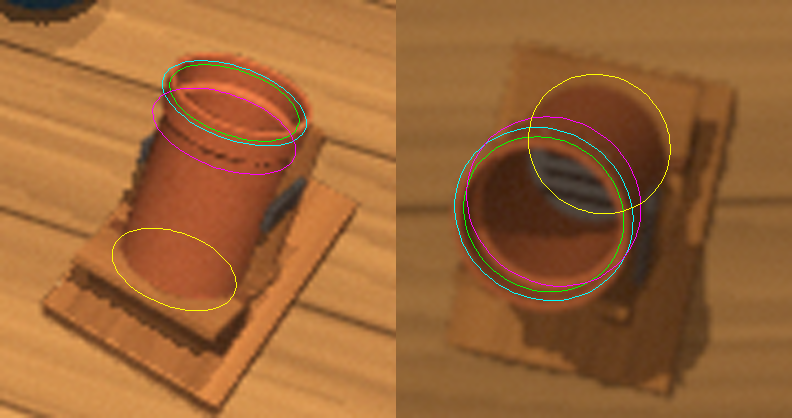

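The overlay (cyan is the fitted rim) is off by 1–2 px, about 4 mm. I'll refine the pot with the wrist camera later. First I'll move above the brush.

```bash
cat > go.py <<'E'
from h import *
import sys
# usage: go.py x y z  tzx tzy tzz  yx yy yz  -> remaining shift/turn in tool units
def rem(p,Rt=None):
    s=manip.state();T=R.from_euler("xyz",s["ee_rot"],degrees=True)
    d=T.inv().apply(np.array(p)-s["ee_pos"])/.025
    rv=(T.inv()*Rt).as_rotvec()/.12 if Rt is not None else np.zeros(3)
    print("t",round(s["clock"],2),"shift",d.round(2),"turn",rv.round(2),"pos",s["ee_pos"].round(4),"J",s["joint_pos"].round(0),"F",s["contact_force"].round(1),"w",round(s["grip_width"],4))
E
python3 -m inch '[[[0,1,-0.63,-0.1,0,0,0],[0,1,-0.63,-0.1,0,0,0],[0,1,-0.63,-0.1,0,0,0],[0,1,-0.63,-0.1,0,0,0],[0,1,-0.63,-0.1,0,0,0],[0,1,-0.63,-0.1,0,0,0],[0,1,-0.63,-0.1,0,0,0],[0,1,-0.63,-0.1,0,0,0],[0,1,-0.63,-0.1,0,0,0],[0,1,-0.63,-0.1,0,0,0]]]' 40
python3 -c "
from go import *
rem([.531,-.2,.31],R.from_euler('xyz',[180,0,50],degrees=True))"
```

```text
clock: 1.15
ee_pos: [0.3728, -0.3726, 0.2705]
ee_rot: [-179.5, 0.0, 15.5]
contact_force: [-0.6, -0.4, -0.3]
grip_width: 0.0854
t 1.15 shift [ 7.95 -4.97 -1.54] turn [-0.08 -0.02 -5.01] pos [ 0.3728 -0.3726  0.2705] J [-53. -11. 104.   0.  88.  21.] F [-0.6 -0.4 -0.3] w 0.0854
```

```bash
python3 -m inch '[[[0,1,-0.63,-0.2,0,0,0],[0,1,-0.63,-0.2,0,0,0],[0,1,-0.63,-0.2,0,0,0],[0,1,-0.63,-0.2,0,0,0],[0,1,-0.63,-0.2,0,0,0],[0,0,0,0,0,0,-1],[0,0,0,0,0,0,-1],[0,0,0,0,0,0,-1],[0,0,0,0,0,0,-1],[0,0,0,0,0,0,-1]]]' 40
python3 -c "
from go import *
rem([.531,-.2,.31],R.from_euler('xyz',[180,0,50],degrees=True))
c=snap('wrist','w1')
W=cloud(c);m=(np.hypot(W[...,0]-.531,W[...,1]+.2)<.04)&(W[...,2]>.19)
P=W[m];print(m.sum(),P[P[:,2]>.2].mean(0),cv2.minAreaRect((P[:,:2]*1000).astype(np.float32)))
"
```

```text
clock: 2.15
ee_pos: [0.4771, -0.2529, 0.2938]
ee_rot: [-179.2, -0.4, 51.7]
contact_force: [-0.7, -0.0, 0.0]
grip_width: 0.0854
t 2.15 shift [ 3.    0.37 -0.63] turn [-0.11 -0.05  0.24] pos [ 0.4771 -0.2529  0.2938] J [-36. -10. 100.   0.  90.   2.] F [-0.7 -0.   0. ] w 0.0854
1280 [ 0.53036309 -0.2007869   0.20219368] ((530.3338012695312, -201.2505340576172), (22.00405502319336, 21.88613510131836), 51.761756896972656)
```

View pics/w1.png

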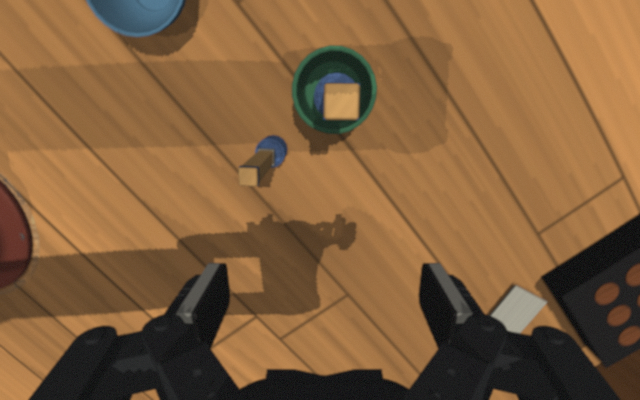

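The wrist view shows the crock at (334,90) with the big square handle end at (342,101), and the small brush at (258,165). The handle measures 22×22 mm, yaw 51.8°, which matches the tool. Now I'll go over it and down.

```bash
python3 -m inch '[[[0,1,0.12,0,0,0,0],[0,1,0.12,0,0,0,0],[0,1,0.12,0,0,0,0],[0,0,0,0,0,0,0],[0,0,0,0,0,0,0]]]' 40
python3 -c "
from go import *
rem([.5305,-.201,.176],R.from_euler('xyz',[180,0,51.7],degrees=True))"
```

```text
clock: 2.7
ee_pos: [0.5313, -0.1982, 0.2923]
ee_rot: [-179.1, -0.3, 51.2]
contact_force: [1.2, -0.4, 0.2]
grip_width: 0.0854
t 2.7 shift [-0.13  0.12  4.65] turn [-0.13 -0.04 -0.07] pos [ 0.5313 -0.1982  0.2923] J [-28.  -6.  97.   0.  90.  11.] F [ 1.2 -0.4  0.2] w 0.0854
```

```bash
python3 -m inch '[[[0,-0.12,0.12,0.7,-0.13,-0.04,-0.07],[0,0,0,0.7,0,0,0],[0,0,0,0.7,0,0,0],[0,0,0,0.7,0,0,0],[0,0,0,0.7,0,0,0],[0,0,0,0.7,0,0,0],[0,0,0,0,0,0,0]]]' 40
python3 -c "
from go import *
rem([.5305,-.201,.176],R.from_euler('xyz',[180,0,51.7],degrees=True))"
```

```text
clock: 3.4
ee_pos: [0.5279, -0.2072, 0.1841]
ee_rot: [179.9, 0.1, 50.9]
contact_force: [-0.3, 0.0, 0.0]
grip_width: 0.0856
t 3.4 shift [ 0.26 -0.08  0.32] turn [ 0.01  0.02 -0.11] pos [ 0.5279 -0.2072  0.1841] J [-29.  -2. 104.  -0.  78.  10.] F [-0.3  0.   0. ] w 0.0856
```

```bash
python3 -m inch '[[[0,0.25,-0.08,0.3,0,0,-0.1],[0,0,0,0,0,0,0],[1,0,0,0,0,0,0],[1,0,0,0,0,0,0],[1,0,0,0,0,0,0],[1,0,0,0,0,0,0],[1,0,0,0,0,0,0],[1,0,0,0,0,0,0],[1,0,0,0,0,0,0],[1,0,0,0,0,0,0]]]' 70
python3 -c "
from go import *
rem([.5305,-.201,.176],R.from_euler('xyz',[180,0,51.7],degrees=True))
snap('wrist','w2')"
```

```text
clock: 4.4
ee_pos: [0.5316, -0.2025, 0.1806]
ee_rot: [179.5, 0.1, 51.5]
contact_force: [-0.5, -0.2, -0.0]
grip_width: 0.0214
t 4.4 shift [ 0.02 -0.07  0.18] turn [ 0.07  0.01 -0.03] pos [ 0.5316 -0.2025  0.1806] J [-28.  -2. 104.  -0.  77.  10.] F [-0.5 -0.2 -0. ] w 0.0214
```

View pics/w2.png

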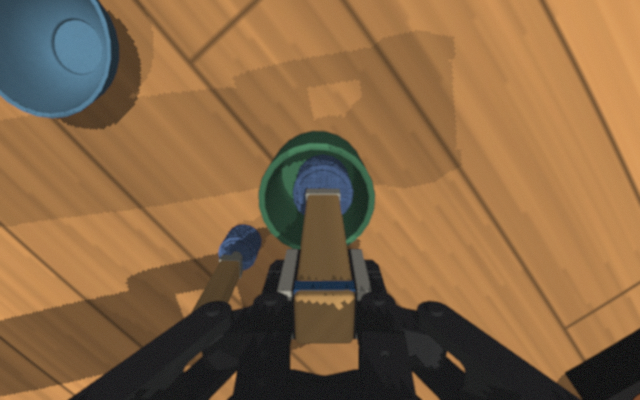

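Gripped: opening 21.4 mm, handle centred between the jaws at (322,290). Lifting now.

```bash
python3 -m inch '[[[1,0,0,-0.3,0,0,0],[1,0,0,-0.6,0,0,0],[1,0,0,-0.8,0,0,0],[1,0,0,-0.8,0,0,0],[1,0,0,-0.8,0,0,0],[1,0,0,-0.8,0,0,0],[1,0,0,-0.8,0,0,0],[1,0,0,-0.8,0,0,0],[1,0,0,-0.8,0,0,0],[1,0,0,0,0,0,0]]]'
python3 -c "
from go import *
rem([.5305,-.201,.35],R.from_euler('xyz',[180,0,51.7],degrees=True))
c=snap('wrist','w3');c=snap('scene','s3')"
```

```text
clock: 5.45
ee_pos: [0.53, -0.201, 0.3585]
ee_rot: [179.3, 0.0, 51.5]
contact_force: [-0.1, -0.0, -0.9]
grip_width: 0.0213
t 5.45 shift [0.01 0.01 0.34] turn [ 0.1   0.   -0.03] pos [ 0.53   -0.201   0.3585] J [-28.  -8.  93.  -0.  94.  10.] F [-0.1 -0.  -0.9] w 0.0213
```

View pics/w3.png

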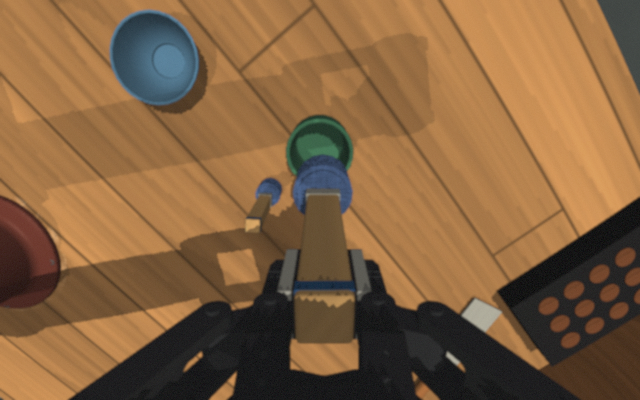

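View pics/s3.png

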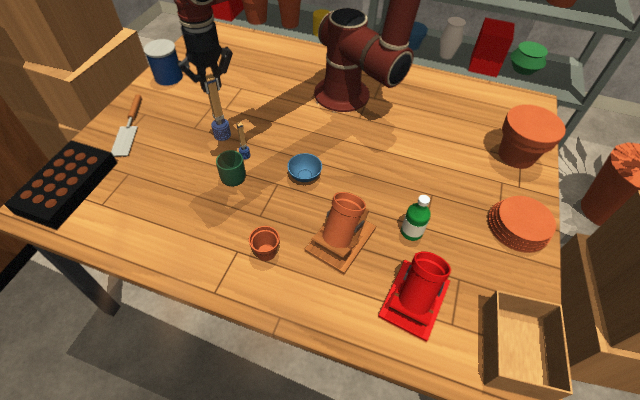

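```bash
python3 -c "
from h import *
c=load('w3');s=manip.state();T=R.from_euler('xyz',s['ee_rot'],degrees=True)
L=T.inv().apply((cloud(c)-s['ee_pos']).reshape(-1,3)).reshape(400,640,3)
for v in (200,215,230,245,260,275): print(v,L[v,322].round(4),L[v,313].round(4),L[v,332].round(4))
for v in (165,175,185): print(v,L[v,322].round(4))
m=(abs(L[...,1])<.035)&(L[...,2]>.12)&(L[...,2]<.19)&(c['img'][...,2]>c['img'][...,0]*1.3)
P=L[m];print(m.sum(),P.min(0),P.max(0),P.mean(0))
"
python3 -m inch '[[[1,0.96,-0.92,-0.3,0,0,0],[1,0.96,-0.92,-0.3,0,0,0],[1,0.96,-0.92,-0.3,0,0,0],[1,0.96,-0.92,-0.3,0,0,0],[1,0.96,-0.92,-0.3,0,0,0],[1,0.96,-0.92,-0.2,0,0,0],[1,0.96,-0.92,-0.2,0,0,0],[1,0.96,-0.92,-0.2,0,0,0],[1,0.96,-0.92,-0.2,0,0,0],[1,0.96,-0.92,-0.2,0,0,0]]]'
cat >> go.py <<'E'
lean=.45
def target(M,yaw,tipz,zb=.1725,lean=.45):
    a=np.array([-np.sin(lean)*np.cos(yaw),-np.sin(lean)*np.sin(yaw),np.cos(lean)])
    s=manip.state();T=R.from_euler("xyz",s["ee_rot"],degrees=True);z=T.apply([0,0,1])
    ax=np.cross(z,-a);n=np.linalg.norm(ax);Rt=R.from_rotvec(ax/n*np.arctan2(n,z@-a))*T if n>1e-9 else T
    rem(np.array(M)+a*(tipz-.125+zb),Rt)
    tip=s["ee_pos"]+zb*z; d=tip-np.array(M); print("tip in pot frame z",round(d@a+.125,4),"off-axis",np.linalg.norm(d-(d@a)*a).round(4),"tilt err deg",np.degrees(np.arctan2(n,z@-a)).round(2))
E
python3 -c "
from go import *
target([.609,.2005,.157],-.245,.22)"
```

```text
200 [0.0118 0.0002 0.0793] [ 0.0117 -0.0056  0.0793] [0.012  0.0067 0.0786]
215 [0.0119 0.0002 0.0522] [ 0.0118 -0.0049  0.0524] [0.0113 0.006  0.0536]
230 [0.0116 0.0002 0.0316] [ 0.0113 -0.0044  0.0324] [0.0117 0.0054 0.0313]
245 [0.0116 0.0002 0.0144] [ 0.0118 -0.004   0.014 ] [0.0111 0.0049 0.0153]
260 [0.0116 0.0002 0.0001] [ 0.0118 -0.0036 -0.0002] [0.0116 0.0045 0.0001]
275 [ 0.0116  0.0002 -0.0119] [ 0.0112 -0.0033 -0.0113] [ 0.0114  0.0042 -0.0117]
165 [0.0239 0.0002 0.1278]
175 [0.0169 0.0002 0.1241]
185 [0.0087 0.0002 0.1248]
1899 [-0.0151038  -0.02223216  0.12211662] [0.02500963 0.02339348 0.16962666] [1.23047061e-02 3.11425899e-05 1.30999060e-01]
clock: 6.55
ee_pos: [0.4929, 0.1398, 0.3972]
ee_rot: [-178.7, 1.0, 51.0]
contact_force: [0.1, -0.6, -1.5]
grip_width: 0.0215
t 6.55 shift [ 2.84 -2.14 -0.03] turn [-3.59  1.72 -0.  ] pos [0.4929 0.1398 0.3972] J [  7. -14.  95.   0. 101.  46.] F [ 0.1 -0.6 -1.5] w 0.0215
tip in pot frame z 0.2307 off-axis 0.1083 tilt err deg 27.36
```

```bash
python3 -m inch '[[[1,0.7,-0.55,-0.2,-0.9,0.43,0],[1,0.7,-0.55,-0.2,-0.9,0.43,0],[1,0.7,-0.55,-0.2,-0.9,0.43,0],[1,0.7,-0.55,-0.2,-0.9,0.43,0],[1,0,0,0,0,0,0],[1,0,0,0,0,0,0]]]'
python3 -c "
from go import *
target([.609,.2005,.157],-.245,.22)
snap('wrist','w4');snap('scene','s4')"
```

```text
clock: 7.15
ee_pos: [0.4877, 0.2365, 0.4007]
ee_rot: [156.1, -10.1, 53.8]
contact_force: [0.2, -0.6, -1.5]
grip_width: 0.0211
t 7.15 shift [-0.07  0.38  0.28] turn [0.02 0.03 0.  ] pos [0.4877 0.2365 0.4007] J [ 26. -22. 103. -17.  79.  64.] F [ 0.2 -0.6 -1.5] w 0.0211
tip in pot frame z 0.2269 off-axis 0.0091 tilt err deg 0.24
```

View pics/w4.png

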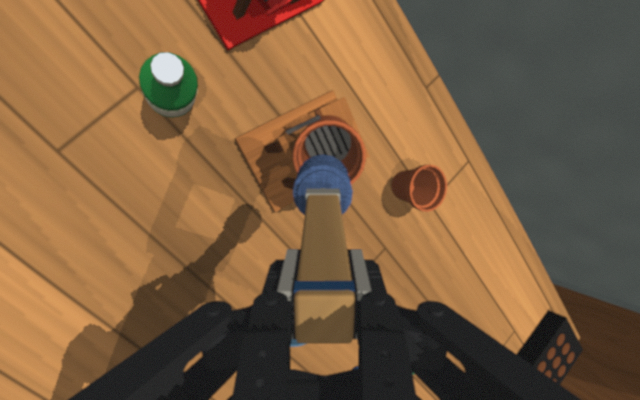

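View pics/s4.png

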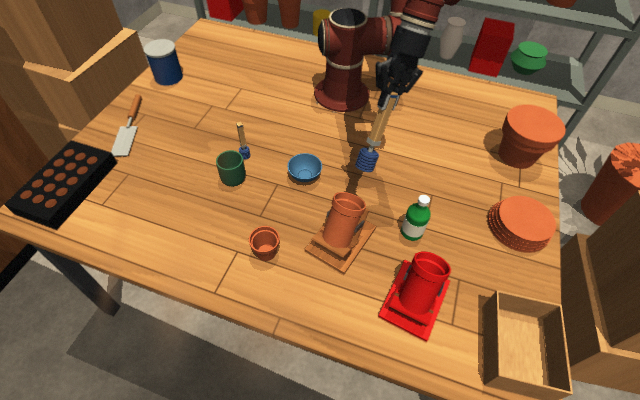

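The wrist view shows the pot mouth at about (330,150) with the disc visible inside, and the brush tip close to it at (322,190). I'll refine the mouth centre from this view.

```bash
cat > fit2.py <<'E'
from h import *
from scipy.optimize import least_squares
import sys
c=load(sys.argv[1]);W=cloud(c);im=c["img"].astype(int)
yaw=-.243;lean=.45
a=np.array([-np.sin(lean)*np.cos(yaw),-np.sin(lean)*np.sin(yaw),np.cos(lean)])
e1=np.array([-np.sin(yaw),np.cos(yaw),0]);e2=np.cross(a,e1)
red=(im[...,0]>1.35*im[...,1])&(im[...,0]>60)
M0=np.array([.609,.2005,.157])
d=W-M0;z=d@a;r=np.linalg.norm(d-z[...,None]*a,axis=-1)
# rim top face
m=red&(r<.055)&(r>.028)&(abs(z)<.012)
print(np.histogram(z[m],bins=np.arange(-.012,.0121,.002)))
P=W[m]
def res(q):
    M=M0+q[0]*e1+q[1]*e2+q[2]*a;d=P-M;z=d@a;r=np.linalg.norm(d-z[:,None]*a,axis=1)
    S=[np.hypot(r-.044,np.maximum(z,0)),np.hypot(r-.0395,np.maximum(z,0)),np.hypot(np.maximum(abs(r-.04175)-.00225,0),z)]
    return np.minimum(np.min(S,0),.01)
f=least_squares(res,[0,0,0],loss="soft_l1",f_scale=.001,x_scale=.005)
M=M0+f.x[0]*e1+f.x[1]*e2+f.x[2]*a
print("depth fit",f.x.round(4),M.round(4),np.median(f.fun))
# edge overlay
u0,u1,v0,v1=270,390,90,220
out=[]
for MM in(M0,M):
    b=cv2.resize(c["img"][v0:v1,u0:u1,::-1],None,fx=3.3,fy=3.3,interpolation=cv2.INTER_CUBIC)
    th=np.linspace(0,2*np.pi,90)
    for zz,rr,col in((0,.044,(255,255,0)),(0,.0395,(0,255,0))):
        p=MM+zz*a+rr*(np.cos(th)[:,None]*e1+np.sin(th)[:,None]*e2)
        cv2.polylines(b,[((proj(c,p)-[u0,v0]+.5)*3.3).astype(np.int32)],True,col,1)
    out.append(b)
cv2.imwrite(f"pics/{sys.argv[1]}_ov.png",np.hstack(out))
d=W-M;z=d@a+.125;r=np.linalg.norm(d-(z-.125)[...,None]*a,axis=-1)
g=(r<.03)&(z<.09)&(z>0)&(im[...,0]<1.2*im[...,1])
print("disc z",g.sum(),np.percentile(z[g],[5,25,50,75,95]).round(4))
E
python3 fit2.py w4
```

```text
(array([ 12,  19,  23,  20,  26,  39, 382, 187,   1,   0,   0,   0]), array([-0.012, -0.01 , -0.008, -0.006, -0.004, -0.002,  0.   ,  0.002,
        0.004,  0.006,  0.008,  0.01 ,  0.012]))
depth fit [0.0031 0.0025 0.0019] [0.6068 0.2042 0.1576] 0.0003297751923470578
disc z 1002 [0.0106 0.0116 0.0122 0.0129 0.0138]
```

View pics/w4_ov.png

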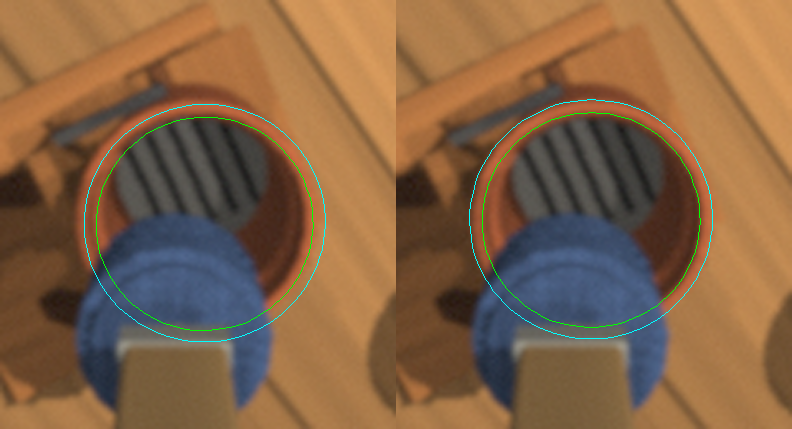

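```bash
python3 -c "
from go import *
target([.6068,.204,.1576],-.243,.2,zb=.171)"
```

```text
t 7.25 shift [-0.    0.19  1.06] turn [ 0.02  0.04 -0.  ] pos [0.4885 0.2356 0.4009] J [ 26. -22. 103. -17.  79.  64.] F [-0.4  0.2 -2. ] w 0.0214
tip in pot frame z 0.2264 off-axis 0.0045 tilt err deg 0.33
```

```bash
python3 -m inch '[[[1,0,0.18,0.5,0,0,0],[1,0,0,0.5,0,0,0],[1,0,0,0.5,0,0,0],[1,0,0,0.5,0,0,0],[1,0,0,0,0,0,0]]]'
python3 -c "
from go import *
target([.6068,.204,.1576],-.243,.1,zb=.171)
snap('wrist','w5')"
python3 -c "
import sys;sys.argv=['x','w5']
exec(open('fit2.py').read())"
```

```text
clock: 7.75
ee_pos: [0.5167, 0.2224, 0.3515]
ee_rot: [156.3, -9.9, 53.2]
contact_force: [-1.0, -0.2, -1.5]
grip_width: 0.0209
t 7.75 shift [ 0.14 -0.13  2.74] turn [0.01 0.1  0.  ] pos [0.5167 0.2224 0.3515] J [ 23. -19. 105. -16.  74.  63.] F [-1.  -0.2 -1.5] w 0.0209
tip in pot frame z 0.1686 off-axis 0.0059 tilt err deg 0.71
(array([ 35,  35,  24,  35,  24,  54, 553, 259,   1,   0,   0,   0]), array([-0.012, -0.01 , -0.008, -0.006, -0.004, -0.002,  0.   ,  0.002,
        0.004,  0.006,  0.008,  0.01 ,  0.012]))
depth fit [0.003  0.0024 0.0019] [0.6069 0.2041 0.1577] 0.000300311324447475
disc z 1109 [0.0109 0.0117 0.0123 0.0129 0.0137]
```

View pics/w5.png

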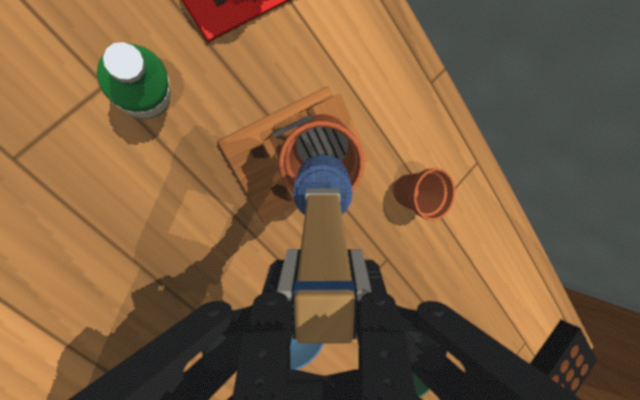

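The fit repeats to 0.1 mm, with the disc at pot z≈12 mm. The brush is over the mouth, so I'll correct sideways first and then enter.

```bash
python3 -m inch '[[[1,0.14,-0.13,0.1,0,0.1,0],[1,0.07,-0.05,0.3,0,0,0],[1,0,0,0.3,0,0,0],[1,0,0,0.3,0,0,0],[1,0,0,0,0,0,0]]]'
python3 -c "
from go import *
target([.6068,.204,.1576],-.243,.1,zb=.171)"
```

```text
clock: 8.3
ee_pos: [0.5284, 0.228, 0.3288]
ee_rot: [156.1, -10.8, 53.6]
contact_force: [0.1, 0.1, -0.3]
grip_width: 0.0213
t 8.3 shift [-0.18  0.04  1.75] turn [ 0.02 -0.04 -0.  ] pos [0.5284 0.228  0.3288] J [ 23. -18. 106. -16.  71.  64.] F [ 0.1  0.1 -0.3] w 0.0213
tip in pot frame z 0.1438 off-axis 0.0051 tilt err deg 0.3
```

```bash
python3 -m inch '[[[1,-0.15,0.03,0.3,0,-0.03,0],[1,0,0,0.35,0,0,0],[1,0,0,0.35,0,0,0],[1,0,0,0.35,0,0,0],[1,0,0,0,0,0,0]]]'
python3 -c "
from go import *
target([.6068,.204,.1576],-.243,.03,zb=.171)"
```

```text
clock: 8.8
ee_pos: [0.5421, 0.2202, 0.2952]
ee_rot: [156.2, -10.5, 53.5]
contact_force: [-0.5, -1.0, -2.0]
grip_width: 0.0215
t 8.8 shift [-0.    0.    3.08] turn [ 0.02 -0.    0.  ] pos [0.5421 0.2202 0.2952] J [ 21. -15. 108. -16.  67.  64.] F [-0.5 -1.  -2. ] w 0.0215
tip in pot frame z 0.1069 off-axis 0.0003 tilt err deg 0.16
```

```bash
python3 -m inch '[[[1,0,0,0.4,0,0,0],[1,0,0,0.4,0,0,0],[1,0,0,0.4,0,0,0],[1,0,0,0.4,0,0,0],[1,0,0,0.4,0,0,0],[1,0,0,0.4,0,0,0],[1,0,0,0,0,0,0]]]'
python3 -c "
from go import *
target([.6068,.204,.1576],-.243,.012,zb=.171)"
```

```text
clock: 9.5
ee_pos: [0.5698, 0.2131, 0.2356]
ee_rot: [156.2, -10.5, 53.4]
contact_force: [-0.2, 0.4, -2.6]
grip_width: 0.021
t 9.5 shift [0.01 0.01 1.15] turn [ 0.02  0.01 -0.  ] pos [0.5698 0.2131 0.2356] J [ 19. -10. 109. -16.  60.  64.] F [-0.2  0.4 -2.6] w 0.021
tip in pot frame z 0.0408 off-axis 0.0003 tilt err deg 0.13
```

```bash
python3 -m inch '[[[1,0,0,0.25,0,0,0],[1,0,0,0.25,0,0,0],[1,0,0,0.25,0,0,0],[1,0,0,0.2,0,0,0],[1,0,0,0,0,0,0],[1,0,0,0,0,0,0]]]'
python3 -c "
from go import *
target([.6068,.204,.1576],-.243,.012,zb=.171)"
```

```text
clock: 10.1
ee_pos: [0.5813, 0.2106, 0.2132]
ee_rot: [156.2, -10.6, 53.5]
contact_force: [-0.9, -0.5, -1.1]
grip_width: 0.0213
t 10.1 shift [-0.02 -0.01  0.14] turn [ 0.02 -0.   -0.  ] pos [0.5813 0.2106 0.2132] J [ 19.  -8. 109. -16.  58.  64.] F [-0.9 -0.5 -1.1] w 0.0213
tip in pot frame z 0.0155 off-axis 0.0009 tilt err deg 0.17
```

```bash
python3 -m inch '[[[1,0,0,0.15,0,0,0],[1,0,0,0.15,0,0,0],[1,0,0,0.15,0,0,0],[1,0,0,0,0,0,0],[1,0,0,0,0,0,0]]]'
python3 -c "
from go import *
target([.6068,.204,.1576],-.243,.002,zb=.171)
for i in range(1):
  s=manip.state();T=R.from_euler('xyz',s['ee_rot'],degrees=True);print('tool F',T.inv().apply(s['contact_force']).round(2))"
```

```text
clock: 10.6
ee_pos: [0.5861, 0.2099, 0.2046]
ee_rot: [156.2, -10.6, 53.4]
contact_force: [-4.0, 0.3, 2.7]
grip_width: 0.0212
t 10.6 shift [-0.05 -0.03  0.15] turn [ 0.02 -0.01 -0.  ] pos [0.5861 0.2099 0.2046] J [ 19.  -7. 109. -16.  57.  64.] F [-4.   0.3  2.7] w 0.0212
tip in pot frame z 0.0056 off-axis 0.0017 tilt err deg 0.16
tool F [-1.56 -1.83 -4.18]
```

```bash
python3 -m inch '[[[1,0,0,0.15,0,0,0],[1,0,0,0.1,0,0,0],[1,0,0,0.05,0,0,0],[1,0,0,0.03,0,0,0],[1,0,0,0.03,0,0,0]]]'
python3 -c "
from go import *
target([.6068,.204,.1576],-.243,.002,zb=.171)
s=manip.state();T=R.from_euler('xyz',s['ee_rot'],degrees=True);print('tool F',T.inv().apply(s['contact_force']).round(2))
snap('wrist','w6')"
```

```text
clock: 11.1
ee_pos: [0.59, 0.2091, 0.1971]
ee_rot: [156.2, -10.6, 53.4]
contact_force: [-5.0, 0.4, 4.5]
grip_width: 0.0212
t 11.1 shift [-0.06 -0.03 -0.19] turn [ 0.02 -0.01  0.  ] pos [0.59   0.2091 0.1971] J [ 18.  -6. 109. -16.  56.  64.] F [-5.   0.4  4.5] w 0.0212
tip in pot frame z -0.0028 off-axis 0.002 tilt err deg 0.14
tool F [-1.74 -1.89 -6.21]
```

View pics/w6.png

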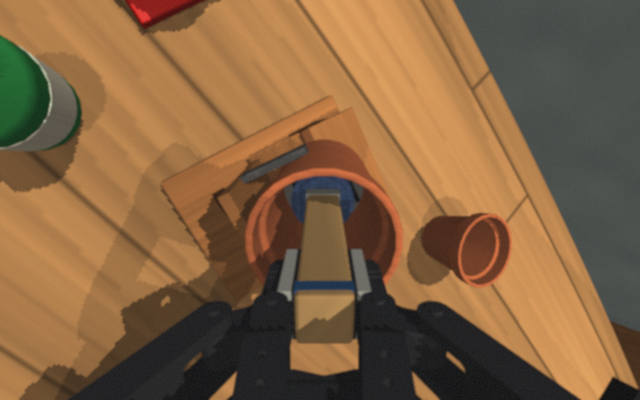

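The brush is well inside the pot and pressing at about 6–7 N. Nominal push-in is about 14 mm from the 12 mm disc. Drawing up.

```bash
python3 -m inch '[[[1,0,0,-0.3,0,0,0],[1,0,0,-0.5,0,0,0],[1,0,0,-0.5,0,0,0],[1,0,0,-0.5,0,0,0],[1,0,0,-0.5,0,0,0],[1,0,0,-0.5,0,0,0],[1,0,0,-0.5,0,0,0],[1,0,0,-0.4,0,0,0],[1,0,0,0,0,0,0],[1,0,0,0,0,0,0]]]'
python3 -c "
from go import *
target([.6068,.204,.1576],-.243,.012,zb=.171)"
```

```text
clock: 12.15
ee_pos: [0.5483, 0.22, 0.2889]
ee_rot: [156.0, -10.9, 53.5]
contact_force: [-0.4, -0.5, -2.1]
grip_width: 0.0214
t 12.15 shift [-0.12 -0.09  3.46] turn [ 0.05 -0.05 -0.  ] pos [0.5483 0.22   0.2889] J [ 21. -15. 108. -16.  66.  64.] F [-0.4 -0.5 -2.1] w 0.0214
tip in pot frame z 0.0986 off-axis 0.0044 tilt err deg 0.51
```

Drawn up to 98.6 mm. Now the second stroke, with a small recentring: about 86 mm down to the disc, then 10 mm or more of push.

```bash
python3 -m inch '[[[1,-0.12,-0.09,0.2,0.05,-0.05,0],[1,0,0,0.4,0,0,0],[1,0,0,0.4,0,0,0],[1,0,0,0.4,0,0,0],[1,0,0,0.4,0,0,0],[1,0,0,0.4,0,0,0],[1,0,0,0.4,0,0,0],[1,0,0,0,0,0,0],[1,0,0,0,0,0,0]]]'
python3 -c "
from go import *
target([.6068,.204,.1576],-.243,.012,zb=.171)"
```

```text
clock: 13.05
ee_pos: [0.5732, 0.2099, 0.217]
ee_rot: [156.7, -10.1, 53.2]
contact_force: [-0.3, 0.0, -1.3]
grip_width: 0.0212
t 13.05 shift [0.17 0.14 0.41] turn [-0.05  0.07  0.  ] pos [0.5732 0.2099 0.217 ] J [ 19.  -9. 109. -16.  59.  64.] F [-0.3  0.  -1.3] w 0.0212
tip in pot frame z 0.0223 off-axis 0.0071 tilt err deg 0.58
```

```bash
python3 -m inch '[[[1,0.12,0.1,0.1,-0.04,0.05,0],[1,0,0,0.2,0,0,0],[1,0,0,0.15,0,0,0],[1,0,0,0.15,0,0,0],[1,0,0,0.15,0,0,0],[1,0,0,0.05,0,0,0],[1,0,0,0.03,0,0,0],[1,0,0,0.03,0,0,0]]]'
python3 -c "
from go import *
target([.6068,.204,.1576],-.243,.0,zb=.171)
s=manip.state();T=R.from_euler('xyz',s['ee_rot'],degrees=True);print('tool F',T.inv().apply(s['contact_force']).round(2))"
```

```text
clock: 13.85
ee_pos: [0.5868, 0.2094, 0.2018]
ee_rot: [156.3, -10.6, 53.4]
contact_force: [-5.0, 0.4, 2.4]
grip_width: 0.0209
t 13.85 shift [-0.02 -0.01  0.11] turn [ 0. -0.  0.] pos [0.5868 0.2094 0.2018] J [ 18.  -6. 109. -16.  56.  64.] F [-5.   0.4  2.4] w 0.0209
tip in pot frame z 0.0028 off-axis 0.0007 tilt err deg 0.02
tool F [-2.21 -2.73 -4.33]
```

Pressed in about 9 mm. A little more with a hold, then draw up.

```bash
python3 -m inch '[[[1,0,0,0.12,0,0,0],[1,0,0,0.08,0,0,0],[1,0,0,0.03,0,0,0],[1,0,0,0.03,0,0,0]]]'
python3 -c "
from go import *
target([.6068,.204,.1576],-.243,.0,zb=.171)
s=manip.state();T=R.from_euler('xyz',s['ee_rot'],degrees=True);print('tool F',T.inv().apply(s['contact_force']).round(2))"
python3 -m inch '[[[1,0,0,-0.3,0,0,0],[1,0,0,-0.5,0,0,0],[1,0,0,-0.5,0,0,0],[1,0,0,-0.5,0,0,0],[1,0,0,-0.5,0,0,0],[1,0,0,-0.5,0,0,0],[1,0,0,-0.5,0,0,0],[1,0,0,-0.4,0,0,0],[1,0,0,0,0,0,0],[1,0,0,0,0,0,0]]]'
python3 -c "
from go import *
target([.6068,.204,.1576],-.243,.012,zb=.171)"
```

```text
clock: 14.25
ee_pos: [0.5892, 0.2089, 0.1969]
ee_rot: [156.4, -10.5, 53.4]
contact_force: [-5.7, 0.7, 4.0]
grip_width: 0.0211
t 14.25 shift [-0.03 -0.02 -0.1 ] turn [-0.  0.  0.] pos [0.5892 0.2089 0.1969] J [ 18.  -6. 109. -16.  56.  64.] F [-5.7  0.7  4. ] w 0.0211
tip in pot frame z -0.0026 off-axis 0.0007 tilt err deg 0.03
tool F [-2.09 -2.8  -6.1 ]
clock: 15.25
ee_pos: [0.5477, 0.2198, 0.2898]
ee_rot: [156.1, -10.9, 53.5]
contact_force: [0.4, -0.1, -2.0]
grip_width: 0.0212
t 15.25 shift [-0.1  -0.08  3.5 ] turn [ 0.03 -0.05 -0.  ] pos [0.5477 0.2198 0.2898] J [ 21. -15. 108. -16.  66.  64.] F [ 0.4 -0.1 -2. ] w 0.0212
tip in pot frame z 0.0996 off-axis 0.0039 tilt err deg 0.42
```

Third stroke, without the over-correction this time.

```bash
python3 -m inch '[[[1,-0.03,-0.02,0.2,0,0,0],[1,0,0,0.4,0,0,0],[1,0,0,0.4,0,0,0],[1,0,0,0.4,0,0,0],[1,0,0,0.4,0,0,0],[1,0,0,0.4,0,0,0],[1,0,0,0.4,0,0,0],[1,0,0,0,0,0,0],[1,0,0,0,0,0,0]]]'
python3 -c "
from go import *
target([.6068,.204,.1576],-.243,.012,zb=.171)"
```

```text
clock: 16.15
ee_pos: [0.5758, 0.2107, 0.2192]
ee_rot: [156.4, -10.4, 53.4]
contact_force: [0.2, -1.0, -1.7]
grip_width: 0.0213
t 16.15 shift [0.07 0.05 0.45] turn [-0.01  0.02 -0.  ] pos [0.5758 0.2107 0.2192] J [ 19.  -9. 109. -16.  59.  64.] F [ 0.2 -1.  -1.7] w 0.0213
tip in pot frame z 0.0233 off-axis 0.0025 tilt err deg 0.15
```

```bash
python3 -m inch '[[[1,0.05,0.03,0.15,0,0,0],[1,0,0,0.2,0,0,0],[1,0,0,0.15,0,0,0],[1,0,0,0.15,0,0,0],[1,0,0,0.15,0,0,0],[1,0,0,0.1,0,0,0],[1,0,0,0.08,0,0,0],[1,0,0,0.03,0,0,0],[1,0,0,0.03,0,0,0],[1,0,0,0.03,0,0,0]]]'
python3 -c "
from go import *
target([.6068,.204,.1576],-.243,.0,zb=.171)
s=manip.state();T=R.from_euler('xyz',s['ee_rot'],degrees=True);print('tool F',T.inv().apply(s['contact_force']).round(2))"
```

```text
clock: 17.15
ee_pos: [0.5891, 0.2094, 0.1985]
ee_rot: [156.4, -10.5, 53.3]
contact_force: [-4.8, 0.2, 3.1]
grip_width: 0.0213
t 17.15 shift [-0.05 -0.03 -0.04] turn [-0.01  0.   -0.  ] pos [0.5891 0.2094 0.1985] J [ 18.  -6. 109. -16.  56.  64.] F [-4.8  0.2  3.1] w 0.0213
tip in pot frame z -0.0011 off-axis 0.0013 tilt err deg 0.06
tool F [-2.09 -2.16 -4.83]
```

```bash
python3 -m inch '[[[1,0,0,0.08,0,0,0],[1,0,0,0.04,0,0,0],[1,0,0,0.03,0,0,0]]]'
python3 -m inch '[[[1,0,0,-0.3,0,0,0],[1,0,0,-0.5,0,0,0],[1,0,0,-0.5,0,0,0],[1,0,0,-0.5,0,0,0],[1,0,0,-0.5,0,0,0],[1,0,0,-0.5,0,0,0],[1,0,0,-0.5,0,0,0],[1,0,0,-0.4,0,0,0],[1,0,0,0,0,0,0],[1,0,0,0,0,0,0]]]'
python3 -c "
from go import *
target([.6068,.204,.1576],-.243,.25,zb=.171)"
```

```text
clock: 17.45
ee_pos: [0.5903, 0.2091, 0.1961]
ee_rot: [156.4, -10.5, 53.3]
contact_force: [-7.4, 0.1, 5.4]
grip_width: 0.0212
clock: 18.45
ee_pos: [0.549, 0.22, 0.2888]
ee_rot: [156.2, -10.9, 53.5]
contact_force: [0.1, -0.4, -1.2]
grip_width: 0.0213
t 18.45 shift [-0.08 -0.07 -6.07] turn [ 0.02 -0.05  0.  ] pos [0.549  0.22   0.2888] J [ 21. -15. 108. -16.  66.  64.] F [ 0.1 -0.4 -1.2] w 0.0213
tip in pot frame z 0.0982 off-axis 0.0046 tilt err deg 0.35
```

Three strokes done. Next is out of the pot and back towards the crock.

```bash
python3 -m inch '[[[1,-0.05,-0.05,-0.5,0,0,0],[1,0,0,-0.6,0,0,0],[1,0,0,-0.6,0,0,0],[1,0,0,-0.6,0,0,0],[1,0,0,-0.6,0,0,0],[1,0,0,-0.8,0,0,0],[1,0,0,-0.8,0,0,0],[1,0,0,0,0,0,0]]]'
python3 -c "
from go import *
rem([.51,-.15,.37],R.from_euler('xyz',[180,0,51.7],degrees=True))"
```

```text
clock: 19.25
ee_pos: [0.4951, 0.2322, 0.3986]
ee_rot: [156.2, -11.0, 53.5]
contact_force: [-0.4, 0.1, -0.9]
grip_width: 0.021
t 19.25 shift [-11.93   9.23   2.83] turn [ 3.43 -1.62 -0.08] pos [0.4951 0.2322 0.3986] J [ 25. -22. 103. -16.  78.  64.] F [-0.4  0.1 -0.9] w 0.021
```

```bash
python3 -m inch '[[[1,0,0,0,0.86,-0.4,0],[1,0,0,0,0.86,-0.4,0],[1,0,0,0,0.86,-0.4,0],[1,0,0,0,0.86,-0.4,0],[1,0,0,0,0,0,0]]]'
python3 -c "
from go import *
rem([.5305,-.2,.37],R.from_euler('xyz',[180,0,51.7],degrees=True))"
```

```text
clock: 19.75
ee_pos: [0.4938, 0.2329, 0.399]
ee_rot: [-179.1, 0.0, 51.4]
contact_force: [0.8, -0.3, -1.4]
grip_width: 0.0212
t 19.75 shift [-12.62  11.96   0.98] turn [-0.13  0.   -0.04] pos [0.4938 0.2329 0.399 ] J [ 17. -10.  91.   1. 100.  56.] F [ 0.8 -0.3 -1.4] w 0.0212
```

```bash
python3 -m inch '[[[1,-1,0.95,0,0,0,0],[1,-1,0.95,0,0,0,0],[1,-1,0.95,0,0,0,0],[1,-1,0.95,0,0,0,0],[1,-1,0.95,0,0,0,0],[1,-1,0.95,0,0,0,0],[1,-1,0.95,0,0,0,0],[1,-1,0.95,0,0,0,0],[1,-1,0.95,0,0,0,0],[1,-0.5,0.5,0,0,0,0]]]'
python3 -c "
from go import *
rem([.5325,-.196,.37],R.from_euler('xyz',[180,0,51.7],degrees=True))"
```

```text
clock: 20.75
ee_pos: [0.5225, -0.1026, 0.3928]
ee_rot: [179.6, 0.1, 51.9]
contact_force: [0.4, 0.0, -1.2]
grip_width: 0.0214
t 20.75 shift [-2.69  2.61  0.94] turn [0.06 0.02 0.03] pos [ 0.5225 -0.1026  0.3928] J [-19. -12.  94.  -0.  98.  19.] F [ 0.4  0.  -1.2] w 0.0214
```

```bash
python3 -m inch '[[[1,-0.8,0.75,0,0,0,0],[1,-0.8,0.75,0,0,0,0],[1,-0.5,0.5,0,0,0,0],[1,0,0,0,0,0,0],[1,0,0,0,0,0,0]]]'
python3 -c "
from go import *
rem([.5325,-.196,.37],R.from_euler('xyz',[180,0,51.7],degrees=True))
c=snap('wrist','w7');W=cloud(c);im=c['img'].astype(int)
from scipy.optimize import least_squares
m=(np.hypot(W[...,0]-.5325,W[...,1]+.195)<.06)&(W[...,2]>.079)&(W[...,2]<.092)&(im[...,1]>im[...,0]*1.2)&(im[...,1]>im[...,2]*1.1)
P=W[m];q=least_squares(lambda q:np.hypot(P[:,0]-q[0],P[:,1]-q[1])-.0385,[.53,-.198],loss='soft_l1',f_scale=.002);print(m.sum(),q.x,np.abs(q.fun).mean())"
```

```text
clock: 21.25
ee_pos: [0.5285, -0.1784, 0.3917]
ee_rot: [179.2, 0.3, 51.8]
contact_force: [0.1, -0.5, -1.6]
grip_width: 0.0213
t 21.25 shift [-0.45  0.55  0.88] turn [0.11 0.04 0.01] pos [ 0.5285 -0.1784  0.3917] J [-26.  -9.  91.  -0.  98.  12.] F [ 0.1 -0.5 -1.6] w 0.0213
438 [ 0.53120688 -0.19415058] 0.0012204020299958454
```

View pics/w7.png

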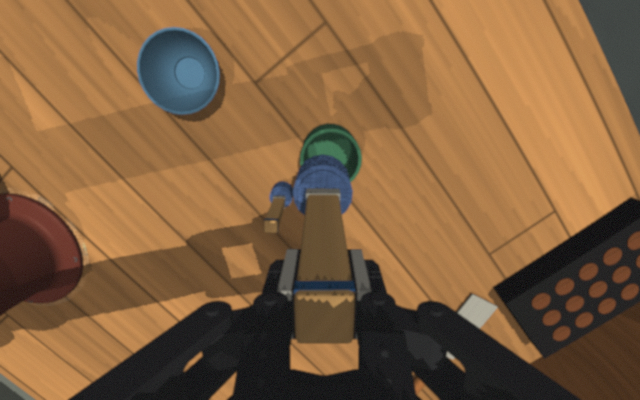

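The wrist view shows the crock at (330,155) under the brush, and its fitted centre is (0.532, −0.1945). I'll align and lower.

```bash
python3 -m inch '[[[1,-0.4,0.5,0.2,0.1,0.03,0],[1,0,0,0.2,0,0,0],[1,0,0,0.2,0,0,0],[1,0,0,0,0,0,0]]]'
python3 -c "
from go import *
rem([.532,-.1955,.184],R.from_euler('xyz',[180,0,51.7],degrees=True))"
```

```text
clock: 21.7
ee_pos: [0.5328, -0.1924, 0.3757]
ee_rot: [179.9, 0.1, 52.0]
contact_force: [0.1, -0.1, -1.7]
grip_width: 0.0214
t 21.7 shift [-0.11  0.04  7.67] turn [0.01 0.01 0.04] pos [ 0.5328 -0.1924  0.3757] J [-27.  -7.  91.  -0.  97.  11.] F [ 0.1 -0.1 -1.7] w 0.0214
```

```bash
python3 -m inch '[[[1,-0.1,0,0.5,0,0,0],[1,0,0,0.5,0,0,0],[1,0,0,0.5,0,0,0],[1,0,0,0.5,0,0,0],[1,0,0,0.5,0,0,0],[1,0,0,0.4,0,0,0],[1,0,0,0,0,0,0]]]'
python3 -c "
from go import *
rem([.532,-.1955,.184],R.from_euler('xyz',[180,0,51.7],degrees=True))"
```

```text
clock: 22.4
ee_pos: [0.5302, -0.1933, 0.2945]
ee_rot: [-179.9, 0.1, 52.1]
contact_force: [-0.5, -0.2, -2.7]
grip_width: 0.0215
t 22.4 shift [-0.02  0.12  4.42] turn [-0.02  0.01  0.05] pos [ 0.5302 -0.1933  0.2945] J [-28.  -6.  97.  -0.  89.  10.] F [-0.5 -0.2 -2.7] w 0.0215
```

```bash
python3 -m inch '[[[1,0,0.1,0.4,0,0,0.05],[1,0,0,0.4,0,0,0],[1,0,0,0.4,0,0,0],[1,0,0,0.4,0,0,0],[1,0,0,0.4,0,0,0],[1,0,0,0,0,0,0]]]'
python3 -c "
from go import *
rem([.532,-.1955,.184],R.from_euler('xyz',[180,0,51.7],degrees=True))"
```

```text
clock: 23.0
ee_pos: [0.5326, -0.1953, 0.2407]
ee_rot: [-180.0, 0.1, 51.7]
contact_force: [0.4, -0.0, -2.6]
grip_width: 0.0213
t 23.0 shift [-0.02 -0.01  2.27] turn [-0.01  0.01 -0.  ] pos [ 0.5326 -0.1953  0.2407] J [-28.  -4. 101.  -0.  84.  11.] F [ 0.4 -0.  -2.6] w 0.0213
```

```bash
python3 -m inch '[[[1,0,0,0.3,0,0,0],[1,0,0,0.3,0,0,0],[1,0,0,0.3,0,0,0],[1,0,0,0.3,0,0,0],[1,0,0,0.3,0,0,0],[1,0,0,0.3,0,0,0],[1,0,0,0,0,0,0],[1,0,0,0,0,0,0]]]'
python3 -c "
from go import *
rem([.532,-.1955,.180],R.from_euler('xyz',[180,0,51.7],degrees=True))"
```

```text
clock: 23.8
ee_pos: [0.5328, -0.1955, 0.1921]
ee_rot: [-180.0, 0.1, 51.7]
contact_force: [-0.0, 0.2, -1.5]
grip_width: 0.021
t 23.8 shift [-0.02 -0.03  0.48] turn [-0.    0.01 -0.  ] pos [ 0.5328 -0.1955  0.1921] J [-28.  -2. 103.  -0.  79.  11.] F [-0.   0.2 -1.5] w 0.021
```

```bash
python3 -m inch '[[[1,0,0,0.15,0,0,0],[1,0,0,0.15,0,0,0],[1,0,0,0.1,0,0,0],[1,0,0,0.05,0,0,0],[1,0,0,0,0,0,0]]]'
python3 -c "
from go import *
rem([.532,-.1955,.179],R.from_euler('xyz',[180,0,51.7],degrees=True))"
```

```text
clock: 24.3
ee_pos: [0.5334, -0.1958, 0.181]
ee_rot: [179.9, 0.1, 51.7]
contact_force: [0.7, -0.3, -2.4]
grip_width: 0.0211
t 24.3 shift [-0.03 -0.05  0.08] turn [ 0.02  0.01 -0.  ] pos [ 0.5334 -0.1958  0.181 ] J [-28.  -2. 104.  -0.  78.  11.] F [ 0.7 -0.3 -2.4] w 0.0211
```

Lower until the floor takes the brush's weight.

```bash
python3 -m inch '[[[1,0,0,0.1,0,0,0],[1,0,0,0.05,0,0,0],[1,0,0,0,0,0,0]]]'
python3 -c "
from go import *
rem([.532,-.1955,.179],R.from_euler('xyz',[180,0,51.7],degrees=True))
snap('wrist','w8')"
```

```text
clock: 24.6
ee_pos: [0.5337, -0.1959, 0.1786]
ee_rot: [179.9, 0.0, 51.7]
contact_force: [-1.1, 0.7, 1.2]
grip_width: 0.0213
t 24.6 shift [-0.03 -0.06 -0.02] turn [ 0.02  0.01 -0.  ] pos [ 0.5337 -0.1959  0.1786] J [-28.  -2. 104.  -0.  77.  11.] F [-1.1  0.7  1.2] w 0.0213
```

View pics/w8.png

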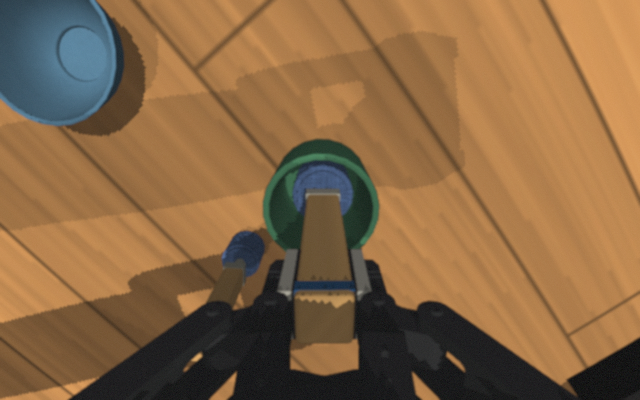

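The floor is carrying it: Fz went from −2.4 to +1.2 N. The pack is in the crock at (322,185). Releasing.

```bash
python3 -m inch '[[[0.6,0,0,0,0,0,0],[0.5,0,0,0,0,0,0],[0.3,0,0,0,0,0,0],[0,0,0,0,0,0,0],[0,0,0,0,0,0,0],[0,0,0,0,0,0,0],[0,0,0,0,0,0,0],[0,0,0,0,0,0,0]]]'
python3 -c "
from go import *
rem([.532,-.1955,.33],R.from_euler('xyz',[180,0,51.7],degrees=True))
snap('wrist','w9')"
```

```text
clock: 25.45
ee_pos: [0.5347, -0.1964, 0.1793]
ee_rot: [179.7, 0.0, 51.7]
contact_force: [0.6, -0.3, 0.1]
grip_width: 0.0853
t 25.45 shift [-0.04 -0.07 -6.03] turn [ 0.05  0.   -0.  ] pos [ 0.5347 -0.1964  0.1793] J [-28.  -2. 104.  -0.  77.  11.] F [ 0.6 -0.3  0.1] w 0.0853
```

View pics/w9.png

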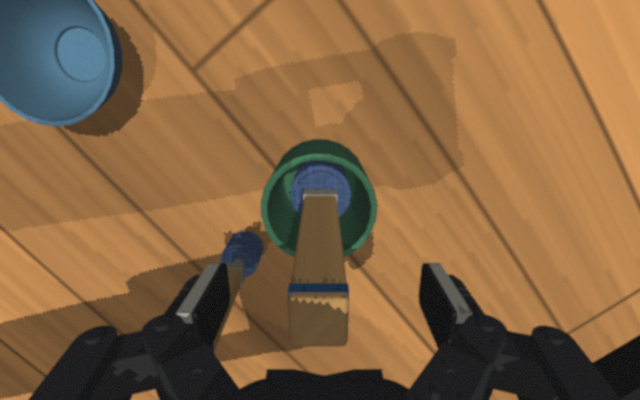

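The brush stands upright and the jaws are clear. Backing straight up.

```bash
python3 -m inch '[[[0,0,0,-0.4,0,0,0],[0,0,0,-0.6,0,0,0],[0,0,0,-0.8,0,0,0],[0,0,0,-0.8,0,0,0],[0,0,0,-0.8,0,0,0],[0,0,0,-0.8,0,0,0],[0,-0.8,0,-0.8,0,0,0],[0,-0.8,0,-0.6,0,0,0],[0,-0.8,0,0,0,0,0],[0,0,0,0,0,0,0]]]'
python3 -m inch '[[[0,0,0,0,0,0,0],[0,0,0,0,0,0,0],[0,0,0,0,0,0,0]]]'
python3 -c "
from go import *
s=snap('scene','s9');t=snap('top','t9');w=snap('wrist','w10')
W=cloud(w);m=(np.hypot(W[...,0]-.531,W[...,1]+.2)<.05)&(W[...,2]>.195)
print('handle end',m.sum(),W[m].mean(0))
for n,a,b in(('scene0',s,0),('top0',t,0)):
    A,B=cloud(load(n)),cloud(a)
    for nm,x,y,r in(('small',.74,.005,.06),('bowl',.42,.01,.07),('bottle',.53,.37,.05)):
        f=lambda C:np.nanmean(C[(np.hypot(C[...,0]-x,C[...,1]-y)<r+.03)&(C[...,2]>.015)],0).round(4)
        print(n,nm,f(A),f(B))
"
```

```text
clock: 26.5
ee_pos: [0.4969, -0.2443, 0.3395]
ee_rot: [178.9, -0.1, 51.8]
contact_force: [0.1, 0.8, -0.2]
grip_width: 0.0854
clock: 26.8
ee_pos: [0.4976, -0.2434, 0.3418]
ee_rot: [178.7, -0.1, 51.8]
contact_force: [0.4, 0.5, -0.2]
grip_width: 0.0853
handle end 9122 [ 0.5084836  -0.22926331  0.38432489]
scene0 small [0.738  0.0131 0.0535] [0.7382 0.013  0.0538]
scene0 bowl [0.4293 0.0117 0.0361] [0.4292 0.0114 0.036 ]
scene0 bottle [0.5502 0.3828 0.0945] [0.5502 0.3828 0.0941]
top0 small [0.7546 0.0123 0.0578] [0.7546 0.0123 0.0578]
top0 bowl [0.4422 0.013  0.0345] [0.4422 0.0127 0.0344]
top0 bottle [0.5338 0.3707 0.1066] [0.5338 0.3707 0.1071]
```

View pics/s9.png

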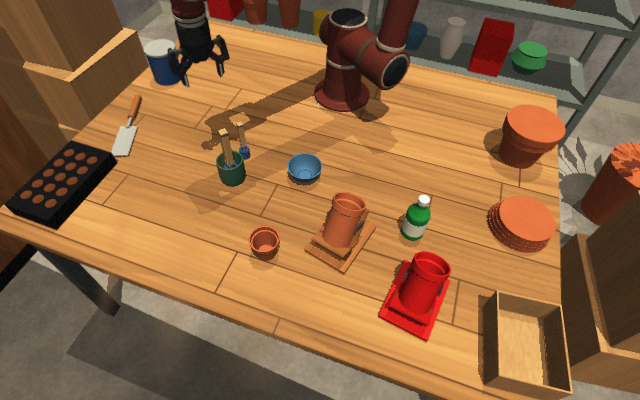

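The scene view shows the brush upright in the crock at (226,145), the gripper clear at (197,50), and the bystanders where they were. My handle-end measurement caught gripper pixels (mean z 0.384), so I'll redo it and hand in if it agrees.

```bash
python3 -c "
from h import *
for n in('s9','w10'):
    W=cloud(load(n));m=(np.hypot(W[...,0]-.531,W[...,1]+.2)<.04)&(W[...,2]>.199)&(W[...,2]<.22)
    print(n,m.sum(),W[m].mean(0).round(4) if m.any() else None)
print(manip.job_done())"
```

```text
s9 57 [ 0.5346 -0.1935  0.2035]
w10 803 [ 0.5328 -0.1946  0.2021]
the job is handed in; nothing more can be done
None
```

The brush made three strokes inside the leaning pot and is back in the crock, bristles down, with the gripper open and clear. I handed the job in at about 27 s of the 70 s allowed. No verdict came back.

- **Strokes:** each time I pushed until the bristles gave on the drainage disc, which I measured at about 12 mm above the pot's underside. By the tool position they were pushed in about 14–15 mm. The wrist force never read above about 9 N, against the 20 N limit. After each push I drew the tip up to about 98–100 mm; 80 mm was needed.
- **Brush at the end:** two cameras put the handle end at about (0.533, −0.194, 0.203). That is within about 2 mm of the crock's axis and at the starting height, so it is upright on the floor of the crock.
- **Bystanders:** the small pot, the bowl and the bottle show less than 1 mm of change before to after.
- **Checks that failed or disagreed:**
  - The first pot fit from the scene and top cameras was off by about 4 mm. I used the wrist-camera fit instead, and it repeated to 0.1 mm.
  - The first handle-end check at the end picked up gripper pixels. I redid it with a tighter mask, and that gave the position above.

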